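# Pass the sample box through the hygiene barrier

## Robot

A 6-joint arm with a two-finger parallel gripper is mounted at the origin on the work surface. World frame = base frame: x ahead of the robot, y to its left, z up, the work surface at z = 0. Lengths are in m, angles in rad, forces in N, time in s.
With the tool pointing down it reaches from about 0.25 to 0.725 m from the base axis. Payload 4 kg.
Tool frame: the origin (TCP) lies at the very end of the fingers, on their centre line; the grasp point (between the pads) lies bot.grasp_offset behind it (bot.grasp_offset is the distance from the TCP to the grasp point, in m); z points along the fingers, y is the direction in which the jaws open and shut (so a half turn about z gives the same grasp; the last joint's range is limited). The gripper opens to 85 mm and grips with 20 to 120 N. Pads are 22 mm wide; open, the fingers measure 114 mm over their backs; the gripper's body (76 mm by 85 mm) begins 54 mm behind the grasp point. The pads swing forward as they close: fully open they stand 13 mm farther back than shut.
Start: joints at [1.205, 0.241, 0.005, 1.335, 0, 1.571], TCP at [0.179, 0.467, 0.231] pointing down, gripper open.
Joint ranges: [-2.72, 2.72], [-1.05, 1.87], [-1.09, 1.28], [-1.99, 2.15], [-1.42, 1.44], [-3.14, 3.14]. Speed limits (rad/s): [2.79, 2.79, 3.14, 3.14, 3.14, 3.14].

## Interface

Orientations are given as a unit quaternion [x, y, z, w].
In Python, from workcell import bot gives the robot as it stands. The module is installed in compiled form; this text tells all that it offers.
- The arm moves only by the shell command python3 -m jog 'ROWS' [OPENING]. ROWS is JSON, a list that holds one entry, the list of rows, each a list of 6 numbers: the shift along the tool's x, y, z in m, then the turn, a rotation vector about the tool's x, y, z in degrees. In form: [[[dx, dy, dz, wx, wy, wz], ...]]. A call has 1 to 12 rows; each row shifts and turns the pose as measured when the row begins, along the tool's axes as they then stand; what a row does not reach is not made up. A row lasts 1/8 s, in which the tool goes at most 62.5 mm and 10.7 degrees, less where a joint would pass 70% of its speed; a pose out of reach is approached as far as the arm can. A call is refused whole if a number of a shift passes 0.0625 or a number of a turn 10.7, either way. A call with a gripper value outside its range is refused whole. OPENING is the finger opening in m, from 0 to 0.0854, set as the call begins (- or left out, the last holds). The fingers move at their own pace and stop on an object; the grip force is fixed at half the most. Time passes only in rows, so rows that do not move let the fingers close. It gives the time, the measured TCP pose, the force and the opening at its end, in the units of the state.
- bot.get_obs(): the state, without advancing time (a new reading comes with each control period).
- bot.camera(name): name is "scene" or "side" or "wrist"; returns a dict with "pixels" (480x640x3 uint8, red, green, blue), "fx", "fy", "cx", "cy" (pixels), "rvec" (rotation vector, rad) and "tvec" (3), from world to camera coordinates, as OpenCV has them. Camera axes: x right, y down, z forward; pixel columns grow to the right and rows downward; lengths in m; the calibration is good to about 2 mm. A picture is of the moment at which its call begins. There is no depth.
- bot.job_done(): hands the job in, once; it reports no verdict.
The state is a dict: "clock": time; "joint_pos": joint angles; "joint_vel": joint speeds; "tau": joint torques, N m; "eef_pos": TCP position; "tool_rot": TCP orientation; "ft_force": force on the tool from outside, world axes, zero at the start; "ft_torque": the same for the moment, N m; "grip_width": finger opening in m.
Only numpy, scipy, OpenCV 4.12 (cv2) and the standard library are available. Lean on these libraries where they do the work, as an engineer would, in place of code of your own. Each camera call takes 0.05 s, during which the arm holds its last target. There are 200 camera calls.

## Task

Push the blue-lidded sample box across the desk, through the narrow gap in the low hygiene barrier, until it lies wholly on the green clean mat on the other side, then take the hand clear of it. Push it with the fingers only: do not lift or tip it, do not take it by the grip bar on its lid, and leave the phone, the thermometer and the sharps container where they are.

Things in the scene. Friction and masses are not known exactly. Their poses are not given: they have to be found in the camera images.
- gate: Fixed low hygiene barrier, heading within 0.2 rad of the world's. Origin: on the desk, middle of the gap. x runs along the barrier; +y is the way through, from the box's side to the mat. The gap between its two posts is 98 mm wide. From the posts white walls 22 mm thick, 42 mm high run outward to x = -187 and +187 mm, with flat grey feet (50 x 50 x 4 mm) centred at x = -160 and +160 mm.
- post_a (a point): Foot of the axis of one grey round post with a red band, 36 mm in diameter, 45 mm high, at the barrier's x = -67 mm, y = 0. Fixed.
- post_b (a point): The same for the other post, at the barrier's x = +67 mm, y = 0.
- mat (a point): Centre of the flat green mat, fixed to the barrier at its x = 0, y = 135 mm. The mat measures 150 mm along the barrier's x and 210 mm along its y (y = 30 to 240 mm); it is 1 mm thin and the box slides onto it without a step.
- box: Loose closed sample box, white, blue lid, yellow side stripes: 90 (its x) x 110 (its y) x 40 mm high, flat upright sides, 0.25 to 0.5 kg, ordinary friction on the desk. Origin: centre of its underside. It starts on the -y side of the barrier, heading within 0.35 rad of the barrier's. It fits the gap only with its y axis along the barrier's y, with 4 mm to spare on each side.
- box_grip: Grey grip bar, part of the box, standing on the middle of its lid: 14 mm along x, 60 mm along y, 14 mm high (its top 54 mm over the desk). Origin: centre of its foot, on the lid's top. Not to be used.
- corner0 (a point): One bottom corner of the sample box, on the desk; in the box's frame it is at x = -45 mm, y = -55 mm.
- corner1 (a point): One bottom corner of the sample box, on the desk; in the box's frame it is at x = 45 mm, y = -55 mm.
- corner2 (a point): One bottom corner of the sample box, on the desk; in the box's frame it is at x = 45 mm, y = 55 mm.
- corner3 (a point): One bottom corner of the sample box, on the desk; in the box's frame it is at x = -45 mm, y = 55 mm.
- phone: Loose phone lying flat, dark blue screen up in a silver rim, 72 (x) x 148 (y) x 9 mm; origin at the centre of its underside. Leave alone.
- thermometer: Loose infrared thermometer lying on its side: white body 36 (x) x 105 (y) x 36 mm with its origin at the centre of the body's underside, and a purple handle 30 mm high reaching to x = +98 mm at y = -25 mm. Leave alone.
- sharps: Loose yellow sharps container with a red lid, upright, 94 mm in diameter at the lid, 125 mm high; origin at the centre of its underside. Leave alone.
Not all that is in view belongs to the job. Leave any brown or pink look-alike of the box alone.

How it is judged:
By the outcome, as a careful person would: the job done as asked, in the order asked, and still so for the second after the job is handed in, with the robot touching nothing.
It also fails if it takes over 72 s, if anything falls off the work surface, if the arm or the gripper's body presses on something with over 40 N, if the wrist force passes 120 N, or if a joint passes its speed limit or range.

## Working session

There is one attempt and no reset: what is moved stays moved. The work goes in short steps, Python scripts to look and compute and a shell command to move; the robot and the scene stay as the last step left them, time stands still between calls to the robot, and variables do not carry over. Pictures are saved under pics/ and viewed, on a budget of 10 in all, crops included, one or two more only if the job needs it, and the job is handed in when it is done.

```bash
mkdir -p pics; python3 - <<'E'
from workcell import bot
import cv2,numpy as np
o=bot.get_obs();print({k:np.round(v,3).tolist() for k,v in o.items()}, bot.grasp_offset)
for n in ["scene","side"]:
    c=bot.camera(n);cv2.imwrite(f"pics/{n}0.png",c["pixels"][:,:,::-1]);print(n,c["fx"],c["cx"],c["cy"],c["rvec"],c["tvec"])
E
```

```text
{'clock': 0.0, 'joint_pos': [1.205, 0.241, 0.004, 1.335, 0.0, 1.571], 'joint_vel': [0.001, -0.0, -0.002, -0.0, 0.001, -0.0], 'tau': [-0.001, -37.232, 25.241, 0.017, -0.0, -0.0], 'eef_pos': [0.179, 0.466, 0.23], 'tool_rot': [0.182, 0.983, -0.001, -0.0], 'ft_force': [-0.85, 0.096, 1.113], 'ft_torque': [0.01, -0.016, -0.032], 'grip_width': 0.085} 0.0187
scene 539.4997899860865 325.9667487849832 245.43289596275883 [ 2.40758095  0.84279437 -0.26096829] [-0.42361521 -0.19080448  1.26685519]
side 449.08163243632316 326.7652890688618 242.0526977114428 [ 0.70837213 -2.68444647  0.9939207 ] [0.46730193 0.23235485 0.64858908]
```

View pics/scene0.png

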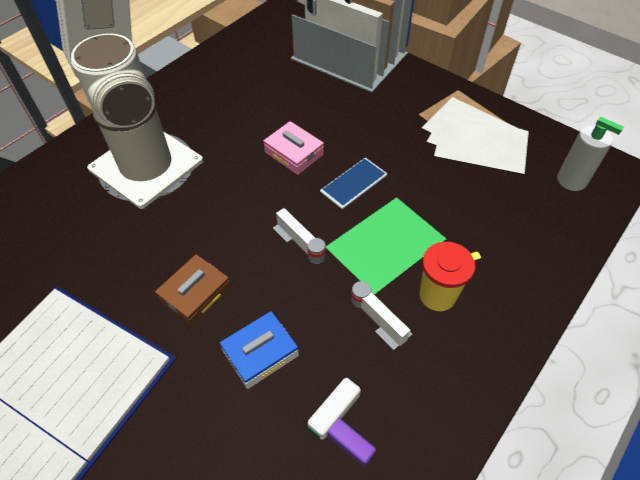

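View pics/side0.png

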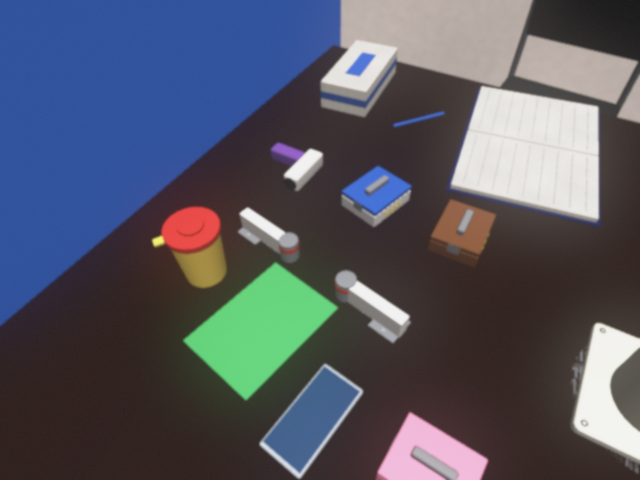

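The scene shows the blue-lidded box at (260,348), the brown look-alike at (192,287) and the pink one at (293,145). The blue one fits: blue lid, white body and yellow stripes. The gate posts are at (317,250) and (361,292), the mat at (386,245), the thermometer at (338,415) and the sharps container at (446,275). The side view agrees, with the box at (376,195). Next I'll measure the poses and crop the box.

```bash
cat > h.py <<'E'
from workcell import bot
import cv2,numpy as np
def cam(n):
    c=bot.camera(n);c["R"]=cv2.Rodrigues(np.array(c["rvec"],float))[0];c["t"]=np.array(c["tvec"],float);c["bgr"]=c["pixels"][:,:,::-1].copy();return c
def back(c,uv,z):
    uv=np.atleast_2d(uv).astype(float);d=np.c_[(uv[:,0]-c["cx"])/c["fx"],(uv[:,1]-c["cy"])/c["fy"],np.ones(len(uv))]@c["R"]
    o=-c["R"].T@c["t"];return (o+d*((z-o[2])/d[:,2])[:,None])[:,:2]
def proj(c,P):
    p=np.atleast_2d(P)@c["R"].T+c["t"];return np.c_[p[:,0]/p[:,2]*c["fx"]+c["cx"],p[:,1]/p[:,2]*c["fy"]+c["cy"]]
def blob(c,lo,hi,near=None):
    m=cv2.inRange(cv2.cvtColor(c["bgr"],cv2.COLOR_BGR2HSV),lo,hi)
    m=cv2.morphologyEx(m,cv2.MORPH_CLOSE,np.ones((9,9)))
    m=cv2.morphologyEx(m,cv2.MORPH_OPEN,np.ones((5,5)))
    cs=cv2.findContours(m,cv2.RETR_EXTERNAL,cv2.CHAIN_APPROX_NONE)[0]
    if near is not None: cs=[k for k in cs if cv2.contourArea(k)>300 and np.hypot(*(k[:,0].mean(0)-near))<60]
    return max(cs,key=cv2.contourArea)[:,0]
def rect(c,k,z):  # centre, size, heading of long side (rad), in mm/world
    (cx,cy),(w,h),a=cv2.minAreaRect((back(c,k+0.0,z)*1000).astype(np.float32))
    if w>h: a+=90;w,h=h,w
    return np.array([cx,cy]),(w,h),np.radians(a)   # a: direction of short side (x axis)
GREEN=((45,100,80),(80,255,255));BLUE=((104,140,110),(120,255,255))
E
python3 - <<'E'
from h import *
for n,near in [("scene",(260,345)),("side",(376,190))]:
    c=cam(n);k=blob(c,*BLUE,near)
    print(n,"box",rect(c,k,.04));g=rect(c,blob(c,*GREEN),.001);print("mat",g)
    P={"scene":[(317,244),(361,287)],"side":[(289,239),(346,279)]}[n]
    print("posts",back(c,P,.045)*1000)
    T={"scene":[(347,381),(314,428),(358,386),(328,430),(373,458),(446,253),(441,307)],"side":[(318,152),(290,182),(277,150),(205,275),(192,222)]}[n]
    print(np.round(back(c,T,.03)*1000).tolist())
    u,v=near;cr=cv2.resize(c["bgr"][v-60:v+60,u-80:u+80],(400,300),interpolation=2)
    cv2.imwrite(f"pics/{n}_cr.png",cr)
    print("tcp px",proj(c,bot.get_obs()["eef_pos"]))
a,b=[cv2.imread(f"pics/{n}_cr.png") for n in("scene","side")];cv2.imwrite("pics/crop1.png",np.hstack([a,b]))
E
```

```text
scene box (array([ 533.19067383, -183.74131775]), (89.86235809326172, 110.21199798583984), np.float64(2.8640724927178516))
mat (array([569.85632324, 166.82878113]), (152.35006713867188, 212.2806396484375), np.float64(2.9482104068269974))
posts [[479.14522573  49.09065309]
 [607.40712219  23.70752547]]
[[696.0, -136.0], [702.0, -234.0], [716.0, -131.0], [722.0, -222.0], [805.0, -211.0], [690.0, 203.0], [747.0, 90.0]]
tcp px [[329.29017997  12.0177456 ]]
side box (array([ 527.82727051, -180.07769775]), (91.82431030273438, 112.5361328125), np.float64(2.864449729486261))
mat (array([565.95654297, 168.18040466]), (152.9490203857422, 212.95057678222656), np.float64(2.9450433756586754))
posts [[603.80371907  21.58671605]
 [472.90669905  49.58455929]]
[[695.0, -235.0], [696.0, -121.0], [779.0, -197.0], [694.0, 151.0], [797.0, 65.0]]
tcp px [[453.77619729 777.10840908]]
```

View pics/crop1.png

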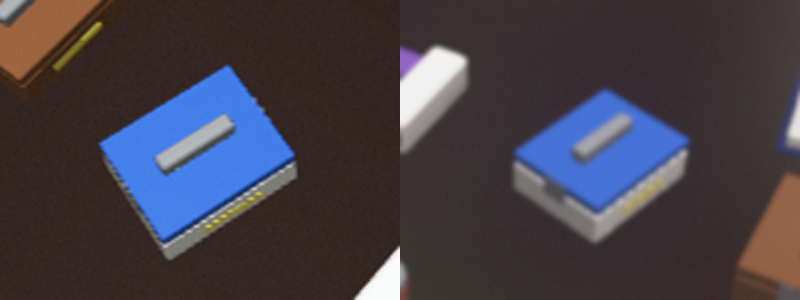

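The crop confirms the blue lid, white body and yellow stripes. In the barrier's frame, averaged over both cameras, the box is about 30 mm to the +x side, about 216 mm before the gap, and turned about -4.8°. The plan is to push it sideways on its +x face with two spread fingers, which squares and centres it, and then push from the rear through the gap.

First I move over to the +x side.

```bash
python3 -m jog '[[[-0.05,-0.035,0,0,0,0],[-0.05,-0.035,0,0,0,0],[-0.05,-0.035,0,0,0,0],[-0.05,-0.035,0,0,0,0],[-0.05,-0.035,0,0,0,0],[-0.05,-0.035,0,0,0,0],[-0.05,-0.035,0,0,0,0],[-0.05,-0.035,0,0,0,0],[-0.05,-0.035,0,0,0,0],[-0.05,-0.035,0,0,0,0],[-0.05,-0.035,0,0,0,0],[-0.05,-0.035,0,0,0,0]]]' 0.06
cat >> h.py <<'E'
from scipy.spatial.transform import Rotation as Ro
G0=np.array([542.,35.5]);GH=-0.195
gx=np.array([np.cos(GH),np.sin(GH)]);gy=np.array([-gx[1],gx[0]])
def g2w(p): return G0+p[0]*gx+p[1]*gy
def w2g(w): d=np.array(w)[:2]-G0; return np.array([d@gx,d@gy])
def go(wx,wy,wz,ydir): # mm; ydir heading of tool y deg -> tool-frame shift (mm) and turn (deg)
    o=bot.get_obs();R=Ro.from_quat(o["tool_rot"]).as_matrix()
    d=np.array([wx,wy,wz])-np.array(o["eef_pos"])*1000
    t=np.radians(ydir);Y=np.array([np.cos(t),np.sin(t),0]);Z=np.array([0,0,-1.]);X=np.cross(Y,Z)
    r=Ro.from_matrix(R.T@np.c_[X,Y,Z]).as_rotvec(degrees=True)
    print("shift",np.round(R.T@d,1),"turn",np.round(r,2),"tcp",np.round(np.array(o["eef_pos"])*1000,1),"gate",np.round(w2g(np.array(o["eef_pos"])*1000),1),"j",np.round(o["joint_pos"],2),"F",np.round(o["ft_force"],1),"w",round(o["grip_width"],3),"t",o["clock"])
def boxes():
    B=[]
    for n in ("scene","side"):
        c=cam(n);k=blob(c,*BLUE,near=proj(c,[*BOX,.04])[0] if BOX is not None else None)
        b=rect(c,k,.04);m=rect(c,blob(c,*GREEN),.001)
        q=np.degrees((b[2]-GH+np.pi/2)%np.pi-np.pi/2)
        B.append(w2g(b[0]));print(n,"box gate",np.round(B[-1],1),"size",np.round(b[1]),"rel deg",round(q,2))
    print("mean",np.mean(B,0))
BOX=None
E
python3 - <<'E'
from h import *
go(624,-200,200,np.degrees(GH)+90)
E
```

```text
clock: 1.7
eef_pos: [0.5999, -0.1499, 0.23]
tool_rot: [0.177, 0.984, 0.001, 0.001]
ft_force: [0.4, 0.0, 0.2]
grip_width: 0.0597
shift [-40.  -38.6  30. ] turn [ 0.14  0.15 -9.2 ] tcp [ 599.9 -149.9  230. ] gate [  92.7 -170.7] j [-0.25  0.48  0.35  1.44  0.    0.11] F [0.4 0.  0.2] w 0.06 t 1.7
```

```bash
python3 -m jog '[[[-0.04,-0.039,0,0,0,0],[0,0,0.03,0,0,-9.2],[0,0,0.05,0,0,0],[0,0,0,0,0,0]]]'
python3 - <<'E'
from h import *
go(624,-200,12,np.degrees(GH)+90)
c=cam("wrist");cv2.imwrite("pics/w1.png",c["bgr"])
B=np.array([530.5,-182.])/1000;
np.set_printoptions(suppress=True)
print("mean box proj",proj(c,[*B,.04]))
E
```

```text
clock: 2.2
eef_pos: [0.6264, -0.2082, 0.1447]
tool_rot: [0.098, 0.995, 0.001, 0.001]
ft_force: [0.2, 0.8, 0.8]
grip_width: 0.0597
shift [  4.2   7.3 132.7] turn [ 0.12  0.1  -0.11] tcp [ 626.4 -208.2  144.7] gate [ 130.  -222.7] j [-0.32  0.6   0.33  1.3   0.   -0.12] F [0.2 0.8 0.8] w 0.06 t 2.2
mean box proj [[328.75127407  84.56168583]]
```

View pics/w1.png

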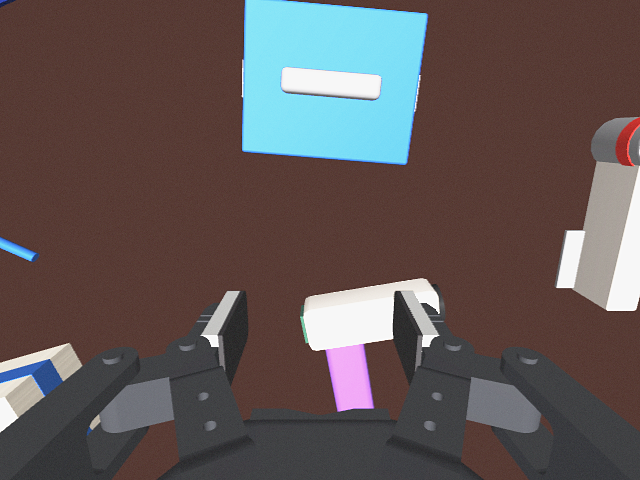

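The wrist view shows the box lid centred at (334,82), against a predicted (329,85), so the estimate is good to about 3 mm. The thermometer is at (370,315) behind the fingers and a post is at (630,140). I'll check the thermometer clearance before descending.

```bash
python3 - <<'E'
from h import *
c=cam("wrist")
print([np.round(w2g(p*1000)) for p in back(c,[(305,298),(428,280),(308,345)],.036)])
q=back(c,[(246,-2),(427,14),(407,163),(243,150)],.04)*1000
print("lid corners gate",[np.round(w2g(p),1) for p in q],"c",w2g(q.mean(0)))
w=g2w((105,-214));go(*w,12,np.degrees(GH)+90)
E
```

```text
[array([ 184., -233.]), array([ 169., -140.]), array([ 225., -231.])]
lid corners gate [array([ -14.6, -265.6]), array([  -6. , -156.6]), array([  82.5, -162.8]), array([  73.8, -272.7])] c [  33.92327029 -214.44579379]
shift [ 30.7   8.6 138.4] turn [ 0.04  0.74 -0.08] tcp [ 630.2 -208.9  150.8] gate [ 133.9 -222.7] j [-0.32  0.6   0.34  1.3   0.   -0.12] F [ 0.  -0.8  0.4] w 0.06 t 2.3
```

```bash
python3 -m jog '[[[0.026,0.008,0,0,0,0],[0,0,0.05,0,0,0],[0,0,0.05,0,0,0],[0,0,0.02,0,0,0],[0,0,0,0,0,0]]]'
python3 -c "
from h import *
w=g2w((105,-214));go(*w,12,np.degrees(GH)+90)"
```

```text
clock: 2.92
eef_pos: [0.6211, -0.1979, 0.0471]
tool_rot: [0.097, 0.995, -0.004, 0.022]
ft_force: [-0.3, -0.1, -0.3]
grip_width: 0.0601
shift [19.4 -0.2 34.3] turn [-0.15  2.56  0.09] tcp [ 621.1 -197.9   47.1] gate [ 122.8 -213.6] j [-0.31  0.63  0.11  1.01  0.   -0.12] F [-0.3 -0.1 -0.3] w 0.06 t 2.925
```

```bash
python3 -m jog '[[[0.009,0,0.02,0,2.5,0],[0,0,0.012,0,0,0],[0,0,0.003,0,0,0],[0,0,0,0,0,0]]]'
python3 -c "
from h import *
w=g2w((105,-214));go(*w,12,np.degrees(GH)+90)"
```

```text
clock: 3.42
eef_pos: [0.6171, -0.1973, 0.0156]
tool_rot: [0.096, 0.995, -0.002, 0.004]
ft_force: [-0.2, -0.0, 0.5]
grip_width: 0.0599
shift [13.8 -0.2  3.4] turn [-0.22  0.45  0.13] tcp [ 617.1 -197.3   15.6] gate [ 118.8 -213.8] j [-0.31  0.68  0.11  0.99 -0.   -0.12] F [-0.2 -0.   0.5] w 0.06 t 3.425
```

```bash
python3 -m jog '[[[0.008,0,0.001,0,0.4,0],[0.008,0,0.001,0,0,0],[0.008,0,0,0,0,0],[0.007,0,0,0,0,0],[0.006,0,0,0,0,0],[0.005,0,0,0,0,0],[0.005,0,0,0,0,0],[0.005,0,0,0,0,0],[0.004,0,0,0,0,0],[0,0,0,0,0,0]]]'
python3 - <<'E'
from h import *
w=g2w((56,-214));go(*w,12,np.degrees(GH)+90)
c=cam("wrist");cv2.imwrite("pics/w2.png",c["bgr"])
import h;h.BOX=(.52,-.18);h.boxes()
E
```

```text
clock: 4.68
eef_pos: [0.5598, -0.1863, 0.015]
tool_rot: [0.096, 0.995, -0.002, 0.002]
ft_force: [-0.0, -0.3, -0.6]
grip_width: 0.0598
shift [4.4 0.1 3. ] turn [-0.23  0.28  0.12] tcp [ 559.8 -186.3   15. ] gate [  60.4 -214.1] j [-0.32  0.59 -0.07  0.91 -0.   -0.13] F [-0.  -0.3 -0.6] w 0.06 t 4.675
scene box gate [  -9.3 -247.2] size [56. 56.] rel deg 88.77
side box gate [   2.5 -217.2] size [ 92. 113.] rel deg 0.29
mean [  -3.42219492 -232.22144037]
```

View pics/w2.png

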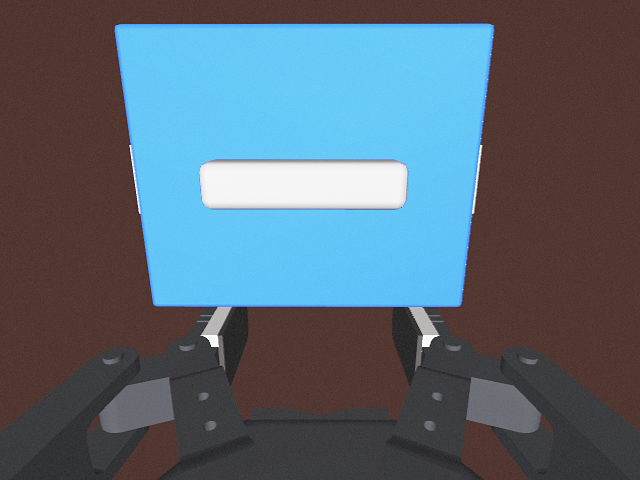

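The two fingers lie flat on the +x face (edge at row 305) and the lid's edges are square to the hand. The remaining lateral offset is about 4.5 mm. I'll push a little more, retreat and rise, then measure with the camera-relative gate.

```bash
python3 -m jog '[[[0.003,0,0,0,0,0],[0.002,0,0,0,0,0],[0,0,0,0,0,0]]]'
python3 -c "
from h import *
w=g2w((56,-214));go(*w,12,np.degrees(GH)+90)"
python3 -m jog '[[[-0.01,0,0,0,0,0],[-0.02,0,0,0,0,0],[-0.02,0,-0.02,0,0,0],[0,0,-0.05,0,0,0],[0,0,-0.05,0,0,0],[0,0,-0.04,0,0,0],[0,-0.05,0,0,0,10],[-0.0,-0.05,0,0,0,10],[0,-0.05,0,0,0,10],[0,0,0,0,0,0]]]'
python3 - <<'E'
s=open('h.py').read()
i=s.index("def boxes");j=s.index("BOX=None")
s=s[:i]+'''def boxes(near=None):
    for n in ("scene","side"):
        c=cam(n);b=rect(c,blob(c,*BLUE,near=proj(c,[*near,.04])[0]),.04);m=rect(c,blob(c,*GREEN),.001)
        h=(m[2]+np.pi/2)%np.pi-np.pi/2;x=np.array([np.cos(h),np.sin(h)]);y=np.array([-x[1],x[0]]);g=m[0]-135*y
        d=b[0]-g;print(n,"box rel gate",np.round([d@x,d@y],1),"size",np.round(b[1]),np.round(m[1]),"deg",round(np.degrees((b[2]-h+np.pi/2)%np.pi-np.pi/2),2),"gate",np.round(g,1),round(h,4))
'''
open('h.py','w').write(s)
E
python3 - <<'E'
from h import *
boxes((.505,-.176))
w=g2w((0,-320));go(*w,150,np.degrees(GH))
E
```

```text
clock: 5.2
eef_pos: [0.5556, -0.1855, 0.0149]
tool_rot: [0.096, 0.995, -0.002, 0.003]
ft_force: [1.5, -0.5, 0.1]
grip_width: 0.0599
shift [0.2 0.2 2.9] turn [-0.24  0.36  0.12] tcp [ 555.6 -185.5   14.9] gate [  56.2 -214.2] j [-0.32  0.58 -0.08  0.9  -0.   -0.13] F [ 1.5 -0.5  0.1] w 0.06 t 5.2
clock: 6.45
eef_pos: [0.5536, -0.3363, 0.1797]
tool_rot: [0.357, 0.934, -0.002, 0.001]
ft_force: [-0.1, -0.5, -0.5]
grip_width: 0.0599
scene box rel gate [   0.7 -219. ] size [ 90. 110.] [152. 212.] deg 0.02 gate [543.9  34.3] -0.1938
side box rel gate [   0.4 -216.9] size [ 91. 113.] [153. 213.] deg 0.08 gate [539.6  35.8] -0.1963
shift [93.  -8.7 29.3] turn [1.000e-02 2.900e-01 5.967e+01] tcp [ 555.3 -333.4  179.7] gate [  84.6 -359.3] j [-0.54  0.56  0.35  1.36 -0.    0.19] F [-0.5 -0.5 -0.2] w 0.06 t 6.55
```

```bash
python3 -m jog '[[[0,0,0,0,0,10],[0,0,0,0,0,10],[0,0,0,0,0,10],[0,0,0,0,0,10],[0,0,0,0,0,10],[0,0,0,0,0,10],[0,0,0,0,0,0]]]' 0.045
python3 -c "
from h import *
w=g2w((0.5,-315));go(*w,100,np.degrees(GH))"
```

```text
clock: 7.42
eef_pos: [0.5621, -0.3215, 0.1783]
tool_rot: [0.777, 0.629, -0.0, 0.0]
ft_force: [-0.1, 0.0, -0.3]
grip_width: 0.0449
shift [ 30.  -88.9  78.3] turn [-0.    0.01 -0.88] tcp [ 562.1 -321.5  178.3] gate [  88.9 -346.4] j [-0.52  0.56  0.35  1.36 -0.    1.26] F [-0.1  0.  -0.3] w 0.045 t 7.425
```

```bash
python3 -m jog '[[[0.015,-0.045,0,0,0,-0.9],[0.01,-0.043,0,0,0,0],[0,0,0.05,0,0,0],[0,0,0.05,0,0,0],[0,0,0,0,0,0]]]'
python3 -c "
from h import *
w=g2w((0.5,-315));go(*w,15,np.degrees(GH))"
```

```text
clock: 8.05
eef_pos: [0.4825, -0.2741, 0.0762]
tool_rot: [0.764, 0.645, 0.001, 0.001]
ft_force: [-0.2, 0.1, 1.3]
grip_width: 0.0451
shift [ 0.2 -1.2 61.2] turn [ 0.12 -0.01  1.56] tcp [ 482.5 -274.1   76.2] gate [   1.6 -315.2] j [-0.52  0.46 -0.1   1.01  0.    1.22] F [-0.2  0.1  1.3] w 0.045 t 8.05
```

```bash
python3 -m jog '[[[0,-0.001,0.03,0,0,1],[0,0,0.02,0,0,0],[0,0,0.005,0,0,0],[0,0,0,0,0,0]]]'
python3 -c "
from h import *
w=g2w((0.5,-315));go(*w,15,np.degrees(GH))"
```

```text
clock: 8.55
eef_pos: [0.4888, -0.2755, 0.028]
tool_rot: [0.766, 0.642, 0.003, 0.006]
ft_force: [-0.7, 0.1, -0.0]
grip_width: 0.0448
shift [ 0.6 -7.7 12.9] turn [0.76 0.19 1.12] tcp [ 488.8 -275.5   28. ] gate [   8.1 -315.4] j [-0.51  0.52 -0.15  0.89  0.    1.23] F [-0.7  0.1 -0. ] w 0.045 t 8.55
```

```bash
python3 -m jog '[[[0,-0.007,0.01,0.7,0,1.1],[0,0,0.003,0,0,0],[0,0,0,0,0,0],[0,0,0,0,0,0]]]'
python3 -c "
from h import *
w=g2w((0.5,-315));go(*w,15,np.degrees(GH))"
```

```text
clock: 9.05
eef_pos: [0.4835, -0.2753, 0.017]
tool_rot: [0.773, 0.635, -0.0, 0.003]
ft_force: [0.7, -0.4, -0.2]
grip_width: 0.0449
shift [ 1.2 -2.4  2. ] turn [ 0.28  0.27 -0.01] tcp [ 483.5 -275.3   17. ] gate [   2.9 -316.2] j [-0.52  0.53 -0.17  0.87 -0.    1.25] F [ 0.7 -0.4 -0.2] w 0.045 t 9.05
```

```bash
python3 -m jog '[[[0.01,-0.002,0.002,0.2,0,0],[0.01,0,0,0,0,0],[0.007,0,0,0,0,0],[0.006,0,0,0,0,0],[0.008,0,0,0,0,0],[0.01,0,0,0,0,0],[0.01,0,0,0,0,0],[0.01,0,0,0,0,0],[0.01,0,0,0,0,0],[0.008,0,0,0,0,0],[0.005,0,0,0,0,0],[0,0,0,0,0,0]]]'
python3 - <<'E'
from h import *
w=g2w((0.5,-180));go(*w,15,np.degrees(GH))
y=w2g(np.array(bot.get_obs()["eef_pos"])*1000)[1]+66
print(y);boxes(g2w((0,y))/1000)
E
```

```text
clock: 10.55
eef_pos: [0.5013, -0.1768, 0.0149]
tool_rot: [0.772, 0.635, -0.002, 0.003]
ft_force: [-0.8, -0.3, -0.8]
grip_width: 0.0451
shift [36.2 -0.7 -0.4] turn [0.13 0.43 0.02] tcp [ 501.3 -176.8   14.9] gate [   1.2 -216.2] j [-0.34  0.49 -0.24  0.84 -0.01  1.43] F [-0.8 -0.3 -0.8] w 0.045 t 10.55
-150.1649087541536
scene box rel gate [   1.5 -143.7] size [90. 97.] [152. 212.] deg -0.05 gate [543.9  34.3] -0.1938
side box rel gate [   0.9 -148.8] size [ 91. 113.] [153. 213.] deg 0.18 gate [539.6  35.8] -0.1978
```

```bash
python3 -m jog '[[[0.006,0,0,0,0.2,0],[0.009,-0.0003,0,0,0,0],[0.01,-0.0003,0,0,0,0],[0.01,-0.0003,0,0,0,0],[0.01,-0.0003,0,0,0,0],[0.01,0,0,0,0,0],[0.008,0,0,0,0,0],[0.005,0,0,0,0,0],[0,0,0,0,0,0]]]'
python3 - <<'E'
from h import *
w=g2w((0.5,-131));go(*w,15,np.degrees(GH))
y=w2g(np.array(bot.get_obs()["eef_pos"])*1000)[1]+66
boxes(g2w((0,y))/1000)
c=cam("scene");cv2.imwrite("pics/s3.png",cv2.resize(c["bgr"][170:350,200:440],(800,600),interpolation=2))
E
```

```text
clock: 11.78
eef_pos: [0.5141, -0.106, 0.0148]
tool_rot: [0.773, 0.635, -0.001, 0.002]
ft_force: [0.3, -0.3, 1.0]
grip_width: 0.0453
shift [13.2  0.5 -0.3] turn [ 0.14  0.28 -0.03] tcp [ 514.1 -106.    14.8] gate [   0.  -144.2] j [-0.2   0.48 -0.26  0.83 -0.    1.57] F [ 0.3 -0.3  1. ] w 0.045 t 11.775
scene box rel gate [  0.8 -70.8] size [90. 94.] [152. 212.] deg -0.23 gate [543.9  34.3] -0.1938
side box rel gate [ -0.4 -77.4] size [ 91. 112.] [153. 213.] deg 0.11 gate [539.5  35.8] -0.1978
```

View pics/s3.png

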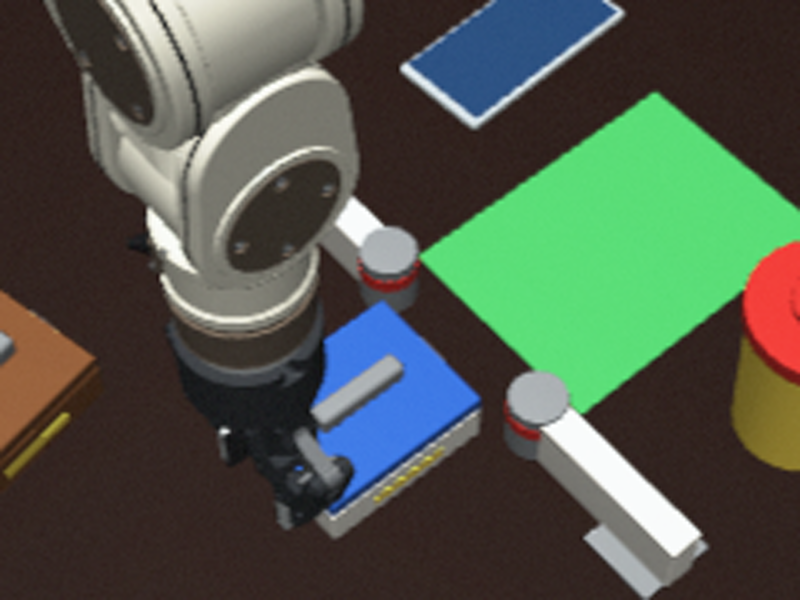

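The box is square and centred, with its front edge just at the posts (385,300)–(480,405) and even gaps either side. I'll push on through in stages.

```bash
python3 -m jog '[[[0.006,0,0,0,0.2,0],[0.008,0,0,0,0,0],[0.008,0,0,0,0,0],[0.008,0,0,0,0,0],[0.008,0,0,0,0,0],[0.008,0,0,0,0,0],[0.008,0,0,0,0,0],[0.008,0,0,0,0,0],[0.006,0,0,0,0,0],[0,0,0,0,0,0]]]'
python3 - <<'E'
from h import *
w=g2w((0.,-60));go(*w,15,np.degrees(GH))
y=w2g(np.array(bot.get_obs()["eef_pos"])*1000)[1]+66
print(y)
c=cam("wrist");cv2.imwrite("pics/w4.png",c["bgr"])
E
```

```text
clock: 13.18
eef_pos: [0.5279, -0.0356, 0.0145]
tool_rot: [0.773, 0.634, -0.0, 0.001]
ft_force: [-0.4, -1.4, 0.8]
grip_width: 0.0455
shift [12.5  0.  -0.5] turn [ 0.12  0.12 -0.11] tcp [527.9 -35.6  14.5] gate [ -0.  -72.5] j [-0.07  0.49 -0.24  0.83 -0.    1.7 ] F [-0.4 -1.4  0.8] w 0.046 t 13.175
-6.4569152709237585
```

View pics/w4.png

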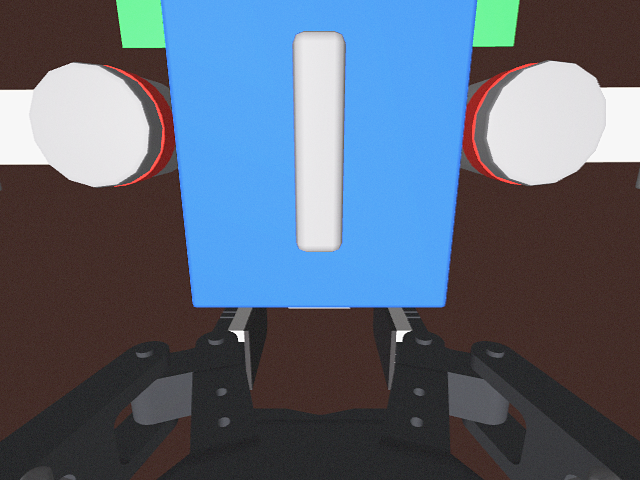

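The box is midway through the gap, its sides (170 and 470) evenly clear of both posts and square. Continuing.

```bash
python3 -m jog '[[[0.007,0,0,0,0,0],[0.009,0,0,0,0,0],[0.009,0,0,0,0,0],[0.009,0,0,0,0,0],[0.009,0,0,0,0,0],[0.009,0,0,0,0,0],[0.009,0,0,0,0,0],[0.009,0,0,0,0,0],[0.009,0,0,0,0,0],[0.009,0,0,0,0,0],[0.006,0,0,0,0,0],[0,0,0,0,0,0]]]'
python3 -c "
from h import *
w=g2w((0.,65));go(*w,15,np.degrees(GH))
boxes((g2w((0,75)))/1000)"
```

```text
clock: 14.72
eef_pos: [0.5474, 0.0625, 0.0144]
tool_rot: [0.773, 0.634, -0.001, 0.002]
ft_force: [-0.5, -1.6, 0.4]
grip_width: 0.045
shift [37.5 -0.2 -0.7] turn [ 0.12  0.18 -0.15] tcp [547.4  62.5  14.4] gate [ 0.1 27.5] j [ 0.12  0.53 -0.18  0.86 -0.    1.88] F [-0.5 -1.6  0.4] w 0.045 t 14.725
scene box rel gate [  1.9 106.4] size [80. 90.] [152. 211.] deg 89.49 gate [544.3  34.8] -0.1913
side box rel gate [-1.  93.9] size [ 90. 111.] [153. 213.] deg 0.15 gate [539.4  36. ] -0.1978
```

```bash
python3 -m jog '[[[0.007,0,0,0,0,0],[0.009,0,0,0,0,0],[0.009,0,0,0,0,0],[0.008,0,0,0,0,0],[0.006,0,0,0,0,0],[0.003,0,0,0,0,0],[0,0,0,0,0,0]]]'
python3 -m jog '[[[-0.01,0,0,0,0,0],[-0.015,0,0,0,0,0],[0,0,-0.04,0,0,0],[0,0,-0.05,0,0,0],[0,0,-0.05,0,0,0],[-0.05,0,-0.05,0,0,0],[-0.06,0,0,0,0,0],[-0.06,0,0,0,0,0],[-0.06,0,0,0,0,0],[0,0,0,0,0,0]]]'
python3 - <<'E'
from h import *
go(0,0,0,0)
boxes((g2w((0,130)))/1000)
a,b=[cam(n)["bgr"] for n in("scene","side")]
cv2.imwrite("pics/end.png",np.hstack([a[130:430,220:620],b[140:440,100:500]]))
E
```

```text
clock: 15.7
eef_pos: [0.5557, 0.1054, 0.0142]
tool_rot: [0.774, 0.633, -0.001, 0.002]
ft_force: [-0.4, -3.0, 2.5]
grip_width: 0.0449
clock: 16.95
eef_pos: [0.5023, -0.1501, 0.2018]
tool_rot: [0.775, 0.632, -0.0, 0.0]
ft_force: [0.3, 0.9, -0.2]
grip_width: 0.0448
shift [  46.6 -522.1  201.9] turn [ -0.03   0.03 -11.55] tcp [ 502.3 -150.1  201.8] gate [  -3.  -189.8] j [-0.29  0.3   0.01  1.28 -0.    1.48] F [ 0.3  0.9 -0.2] w 0.045 t 16.95
scene box rel gate [  2.  135.8] size [ 90. 110.] [152. 212.] deg -0.29 gate [543.9  34.3] -0.194
side box rel gate [ -1.1 138.7] size [ 89. 108.] [153. 213.] deg -0.01 gate [539.3  35.9] -0.1978
```

View pics/end.png

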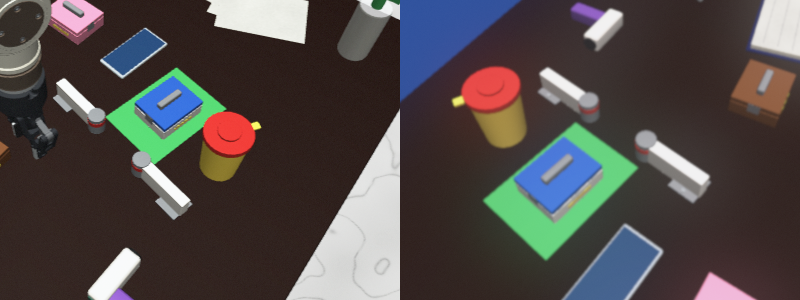

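The box lies in the middle of the mat (crop pixels (170,105) scene, (560,175) side) with green all round it. The hand is clear, and the phone, thermometer and sharps container are in their places.

```bash
python3 -c "
from workcell import bot
print(bot.job_done())"
```

```text
the job is handed in; nothing more can be done
None
```

The sample box is through the gap and lies wholly on the green mat, with the hand clear of it. I handed the job in at about 17 s of the 72 s allowed.

- **How it was done:** I pushed the box sideways on its +x face with two spread fingers, which squared and centred it to within 1 mm and 0.1°. I then pushed it from behind, straight through the gap. I did not touch the grip bar or lift the box, and every force I read at the end of a move was under about 4 N.
- **Last checks:** The two cameras put the box centre at x = +2.0 mm, y = 136 mm (scene) and x = -1.1 mm, y = 139 mm (side) in the barrier's frame, turned 0.3° at most. That leaves about 28 mm of mat at the sides and 46 mm at the ends.
- **Other objects:** By eye in the last picture, the phone, thermometer and sharps container are where they started. I did not measure them again.
- **Disagreements:** The cameras differ by about 3 mm on the box and 5 mm on the barrier's position. Some scene camera readings during the push were off because the arm hid part of the lid. I relied on the side and wrist views and the arm's own position for those.

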